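Hang an S-hook in the rack's holed tab

ROBOT

A 7-joint arm with a two-finger parallel gripper is mounted at the origin on the work surface. World frame = base frame: x ahead of the robot, y to its left, z up, the work surface at z = 0. Lengths are in m, angles in rad, forces in N, time in s.
With the tool pointing down it reaches from about 0.4 to 0.85 m from the base axis. Payload 10.4 kg.
Tool frame: the origin (TCP) lies at the centre of the arm's flange, where the gripper is bolted on; the fingertips stand 182 mm ahead of it and the grasp point (between the pads) lies 164 mm ahead of it; z points along the fingers, y is the line along which they close (so a half turn about z gives the same grasp; the last joint's range is limited). The gripper opens to 87 mm and grips with 3 to 60 N. Pads are 19 mm wide; open, the fingers measure 117 mm over their backs; the gripper's body (75 mm by 190 mm) begins 51 mm behind the grasp point.
Start: joints at [-1.284, 0.332, -0.065, 1.46, 0.022, 1.35, -0.088], TCP at [0.191, 0.595, 0.405] pointing down, gripper open.
Joint ranges: [-2.6, 2.6], [-0.5, 2.12], [-1.47, 1.34], [0.16, 2.42], [-1.27, 4.41], [0.06, 2.06], [-2.6, 2.6]. Speed limits (rad/s): [2.22, 2.22, 2.79, 2.79, 3.14, 3.14, 3.14].

INTERFACE

Orientations are given as a unit quaternion [x, y, z, w].
In Python, from bench import r, eyes, job gives the robot as it stands. The module is installed in compiled form; this text tells all that it offers.
- The arm moves only by the shell command python3 -m inch 'ROWS' [OPENING] [FORCE]. ROWS is JSON, a list of rows, each a list of 6 numbers: the shift along the tool's x, y, z normalised to -1 to 1, where 1 is 4 cm, then the turn, a rotation vector about the tool's x, y, z normalised to -1 to 1, where 1 is 0.12 rad. In form: [[x, y, z, wx, wy, wz], ...]. A call has exactly 5 rows; each row shifts and turns the commanded pose from where the row before left it, along the tool's axes as they then stand; what a row does not reach is not made up. A row lasts 1/12 s, in which the tool goes at most 41.7 mm and 7.16 degrees, less where a joint would pass 70% of its speed; a pose out of reach is approached as far as the arm can. A call with a number of a shift or a turn outside -1 to 1 is refused whole. A call with a gripper value outside its range is refused whole. OPENING is the gripper command: -1 is shut, 1 is fully open, values between are in proportion, set as the call begins (- or left out, the last holds). The fingers move at their own pace and stop on an object; FORCE is the grip in N (left out, the last holds). Time passes only in rows, so rows that do not move let the fingers close, or fill a call up. It gives the time, the measured TCP pose, the force, the opening and the grip force at its end, in the units of the state.
- r.read_state(): the state, without advancing time (a new reading comes with each control period).
- eyes.camera(name): name is "scene" or "top"; returns a dict with "pixels" (400x640x3 uint8, red, green, blue), "fx", "fy", "cx", "cy" (pixels), "D" ([k1, k2, p1, p2, k3] as OpenCV has them; the pictures are not rectified), "extrinsics" (4x4, takes a point from camera to world coordinates). Camera axes: x right, y down, z forward; pixel columns grow to the right and rows downward; lengths in m; the calibration is good to about 2 mm. A picture is of the moment at which its call begins. There is no depth.
- job.close_job(): hands the job in; it is judged then, once.
The state is a dict: "time": time; "joint_positions": joint angles; "joint_vel": joint speeds; "joint_torque": joint torques, N m; "ee_pos": TCP position; "eef_rot": TCP orientation; "ft_force": force on the tool from outside, world axes, zero at the start; "torque": the same for the moment, N m; "width": finger opening in m; "grip_force": force on a finger pad.
Only numpy, scipy, OpenCV 4.12 (cv2) and the standard library are available. Lean on these libraries where they do the work, as an engineer would, in place of code of your own. Each camera call takes 0.05 s, during which the arm holds its last target. There are 200 camera calls.

TASK

Take the steel S-hook out of the slot in the wooden marble stand and hang it on the galvanized rack: feel for the small hole in the flat springy steel tab at the rack's front, pass the end of the upper hook down through it, and let go so that the hook hangs there freely. Be gentle: never press or pull on the tab or rack with more than about 12 N. Leave the bucket, the ball, the jar and the cup where they are.

Things in the scene. Friction and masses are not known exactly. Their poses are not given: they have to be found in the camera images.
- hook_center (a point): Middle of the loose steel S-hook (8 mm round bar, 110 mm tall, about 90 g), on its straight shank, 55 mm below its top; it stands in the stand's slot, top 122 mm above the table, leaning at most a few degrees. z runs up the shank; x lies in the plane of the S: the upper hook curves to +x and ends in a leg pointing down, the lower to -x with its leg pointing up.
- hook_arch (a point): Highest point of the hook's upper arch (outside of the bar), 13 mm to the +x side of the shank axis; axes as hook_center. A half-round arch of 8 mm bar, 18 mm clear between shank and leg. It can be pinched from above across y, the fingertips about 11 mm below this point, which leaves the leg free below the fingers.
- hook_tip (a point): Flat-cut lower end (8 mm diameter) of the upper hook's short leg, at its centre: 26 mm to the +x side of the shank axis and 34 mm below hook_arch. Axes as hook_center. This end has to go down through the hole.
- hole_mark (a point): Nominal place of the hole, at the level of the tab's top face (180 mm up), 75 mm in front of the rack's front edge. x points into the rack, y along its front, z up. The hole is a slot right through the tab, 16 mm along x, 11 mm along y, mid-way across it. Tab and hole really lie up to 18 mm to either side (y) of this point; x and level are right.
- tab_root (a point): Nominal place where the tab leaves the rack's front edge; axes and sideways error as hole_mark. The flat steel tab is 84 mm wide (y), 4 mm thick and ends 15 mm beyond the hole's centre (-x). It bends down at the hole by about 0.9 mm per newton and springs back. The hung hook has its leg in the hole, its arch over the tab's end, its shank before the end: hook x along rack x.
- rack: Galvanized steel rack fixed on the table, 200 mm deep (x), 460 mm wide (y), top shelf 180 mm high; origin at the centre of its underside; axes as hole_mark (its front faces -x, to the robot). The flat tab with the hole sticks out level from its front edge, at the top.
- stand: Fixed wooden marble stand, 76 x 150 x 55 mm (x, y, z), origin at the centre of its underside. In its middle an upright slot 36 mm along x, 11.5 mm along y and 43 mm deep (slot floor 12 mm above the table) holds the lower part of the S-hook; marbles stand in dimples on both sides, their tops 67 mm above the table.
- bucket_rim (a point): Centre of the mouth of the small lime plastic bucket (100 mm across, 80 mm tall) on top of the rack. Leave it alone.
- ball_center (a point): Centre of the purple silicone ball (56 mm) in a saucer on top of the rack. Leave it alone.
- jar: Screw-top glass spice jar, 48 mm across, 95 mm tall, origin at the centre of its underside, on the table. Leave it alone.
- cup_rim (a point): Centre of the mouth of the stainless steel jacks cup, 68 mm across, 70 mm tall, on the table. Leave it alone.

How it is judged:
By the outcome, as a careful person would: the job done as asked, in the order asked, and still so for the second after the job is handed in, with the robot touching nothing.
It also fails if it takes over 64 s, if anything falls off the work surface, if the arm or the gripper's body presses on something with over 40 N, if the wrist force passes 120 N, or if a joint passes its speed limit or range.

## Working session

There is one attempt and no reset: what is moved stays moved. The work goes in short steps, Python scripts to look and compute and a shell command to move; the robot and the scene stay as the last step left them, time stands still between calls to the robot, and variables do not carry over. Pictures are saved under pics/ and viewed, at most 10 in all, crops included, and the job is handed in when it is done.

```bash
mkdir -p pics; cat > h.py <<'E'
import numpy as np, cv2
from scipy.spatial.transform import Rotation as R
from bench import r, eyes, job
def shot(n,f,crop=None,s=1):
    c=eyes.camera(n); im=c["pixels"][:,:,::-1]
    if crop: a,b,e,d=crop; im=im[b:d,a:e]
    cv2.imwrite("pics/"+f,cv2.resize(im,None,fx=s,fy=s,interpolation=cv2.INTER_CUBIC)); return c
def ray(c,u,v):
    K=np.array([[c["fx"],0,c["cx"]],[0,c["fy"],c["cy"]],[0,0,1.]])
    p=cv2.undistortPoints(np.array([[[u,v]]],float),K,np.array(c["D"],float))[0,0]
    T=np.array(c["extrinsics"]); return T[:3,3],T[:3,:3]@np.array([p[0],p[1],1])
def atz(c,u,v,z):
    o,d=ray(c,u,v); return o+d*(z-o[2])/d[2]
def proj(c,P):
    K=np.array([[c["fx"],0,c["cx"]],[0,c["fy"],c["cy"]],[0,0,1.]]);T=np.linalg.inv(np.array(c["extrinsics"]))
    return cv2.projectPoints(np.array(P,float).reshape(-1,1,3),cv2.Rodrigues(T[:3,:3])[0],T[:3,3],K,np.array(c["D"],float))[0][:,0]
E
python3 - <<'E'
from h import *
import pickle
for n in("scene","top"):
    c=shot(n,n+"0.png",None,1.25); pickle.dump(c,open(n+".pkl","wb")); print(n,c["fx"],np.round(c["extrinsics"],3).tolist())
s=r.read_state();print({k:np.round(v,3).tolist() for k,v in s.items()})
E
```

```text
scene 405.50758756691425 [[-0.85, 0.431, -0.302, 0.907], [0.526, 0.693, -0.493, 0.497], [-0.003, -0.578, -0.816, 0.969], [0.0, 0.0, 0.0, 1.0]]
top 419.7491736608586 [[-0.02, -0.995, 0.101, 0.519], [-1.0, 0.019, -0.011, 0.017], [0.009, -0.101, -0.995, 1.085], [0.0, 0.0, 0.0, 1.0]]
{'time': 0.1, 'joint_positions': [-1.284, 0.333, -0.065, 1.461, 0.022, 1.35, -0.089], 'joint_vel': [0.001, -0.002, 0.0, -0.002, 0.001, -0.0, -0.0], 'joint_torque': [0.001, -62.454, 0.025, -39.072, -0.061, 0.037, 0.0], 'ee_pos': [0.19, 0.595, 0.404], 'eef_rot': [0.154, 0.988, -0.001, -0.0], 'ft_force': [0.316, -0.757, -0.424], 'torque': [-0.015, -0.007, 0.059], 'grip_force': 0.0, 'width': 0.087}
```

View pics/scene0.png

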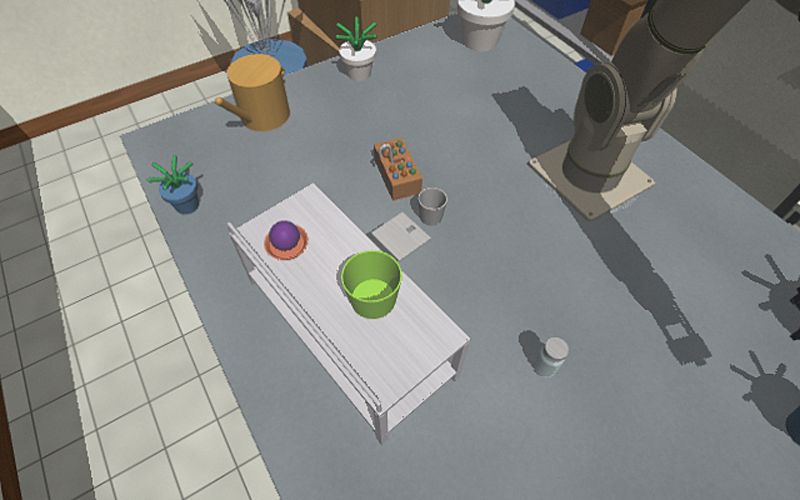

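View pics/top0.png

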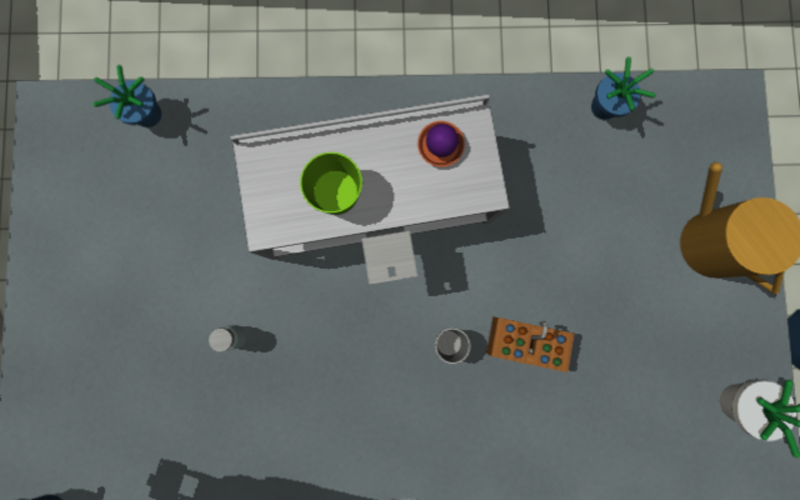

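The scene picture shows the stand at about (397,168) and the tab with its hole at (411,229). In the top picture the tab hole is at (392,272), the stand at (533,343) and the hook near (545,328). I'll take close crops next.

```bash
python3 - <<'E'
import pickle,cv2
t=pickle.load(open("top.pkl","rb"))["pixels"][:,:,::-1];s=pickle.load(open("scene.pkl","rb"))["pixels"][:,:,::-1]
def z(im,x0,y0,w,h,f): return cv2.resize(im[y0:y0+h,x0:x0+w],None,fx=f,fy=f,interpolation=cv2.INTER_CUBIC)
import numpy as np
a=z(t,280,180,190,125,4.2)[:, :798]; cv2.imwrite("pics/a.png",a)
b=z(s,280,95,90,120,5); cv2.imwrite("pics/b.png",b)
E
```

```text
(no output)
```

View pics/a.png

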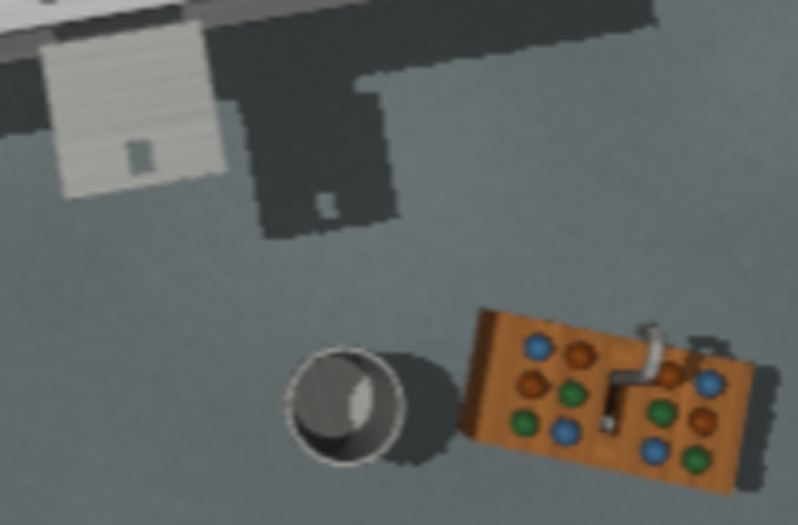

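View pics/b.png

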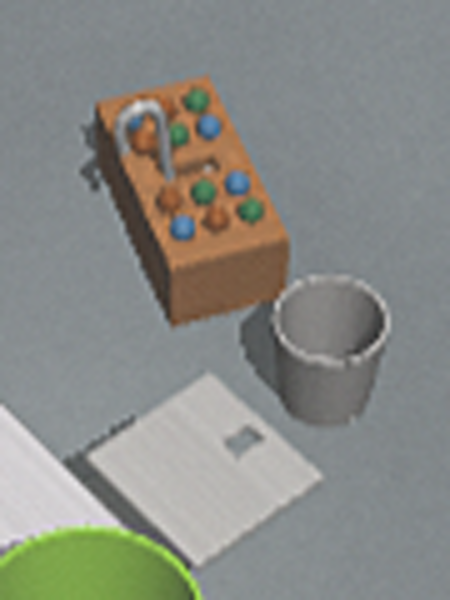

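The crops show the hole at (140,156) in a and (244,441) in b. The hook's arch runs from (655,330) to (650,380) in a. In b its top is at (142,104), its leg tip at (122,155), and its shank enters the slot at (168,178).

```bash
python3 - <<'E'
from h import *
import pickle
t=pickle.load(open("top.pkl","rb"));s=pickle.load(open("scene.pkl","rb"))
A=lambda x,y,z:atz(t,280+x/4.2-.4,180+y/4.2-.4,z)
B=lambda x,y,z:atz(s,280+x/5-.4,95+y/5-.4,z)
hA,hB=A(140,156,.18),B(244,441,.18)
print("hole",hA.round(4),hB.round(4))
fl,fr=A(66,199,.18),A(227,172,.18);print("front corners",fl,fr,np.linalg.norm(fl-fr),np.degrees(np.arctan2(*(fl-fr)[:2])))
fl2,fr2=B(210,372,.18),B(322,477,.18)
print("scene corners",fl2,fr2,np.degrees(np.arctan2(*(fr2-fl2)[:2])),np.linalg.norm(fl2-fr2))
bl,br=B(88,456,.18),B(200,566,.18);print("root", bl,br)
c=[A(*p,.055) for p in((497,312),(755,365),(733,493),(477,438))]
print("stand",np.round(c,4),np.mean(c,0),np.degrees(np.arctan2(*(c[0]-c[1])[:2])))
c=[B(*p,.055) for p in((97,103),(208,78),(288,240),(175,270))]
print("stand scene",np.round(c,4),np.mean(c,0))
print("arch top view ends",A(655,330,.122),A(650,378,.115)); print("arch scene",B(142,101,.122),"tip",B(122,155,.088),A(655,335,.11),"slot shank",B(168,178,.055))
E
```

```text
hole [0.567  0.0125 0.18  ] [0.5683 0.013  0.18  ]
front corners [0.54577357 0.05084182 0.18      ] [ 0.55796357 -0.03192349  0.18      ] 0.08365819310911475 -8.378507904886169
scene corners [ 0.55938921 -0.03194266  0.18      ] [0.54831887 0.05078854 0.18      ] -7.621523271748926 0.08346858293802732
root [ 0.63724212 -0.01925494  0.18      ] [0.62516484 0.06301431 0.18      ]
stand [[ 0.4793 -0.1933  0.055 ]
 [ 0.446  -0.3413  0.055 ]
 [ 0.3738 -0.3246  0.055 ]
 [ 0.4077 -0.1789  0.055 ]] [ 0.42668293 -0.25950977  0.055     ] 12.661316720354094
stand scene [[ 0.4477 -0.34    0.055 ]
 [ 0.3751 -0.3217  0.055 ]
 [ 0.4094 -0.1771  0.055 ]
 [ 0.4803 -0.1928  0.055 ]] [ 0.42808925 -0.25789728  0.055     ]
arch top view ends [ 0.47050023 -0.26482373  0.122     ] [ 0.44437666 -0.26285506  0.115     ]
arch scene [ 0.45778466 -0.26593596  0.122     ] tip [ 0.47410541 -0.26329854  0.088     ] [ 0.46718683 -0.26820645  0.11      ] slot shank [ 0.44387887 -0.25960714  0.055     ]
```

```bash
cat >> h.py <<'E'
def to(x,y,z,yaw):  # remaining shift (units of 4 cm) in current tool axes, and turn (units .12 rad)
    s=r.read_state(); Q=R.from_quat(s["eef_rot"]); d=Q.inv().apply(np.array([x,y,z])-s["ee_pos"])/.04
    a=np.radians(yaw); Y=np.array([-np.sin(a),np.cos(a),0]);Z=np.array([0,0,-1.]);G=R.from_matrix(np.c_[np.cross(Y,Z),Y,Z])
    print("t",round(s["time"],2),"pos",np.round(s["ee_pos"],4),"F",np.round(s["ft_force"],1),"w",round(s["width"],4),"g",round(s["grip_force"],1),"shift",d.round(3),"turn",((Q.inv()*G).as_rotvec()/.12).round(3))
E
python3 -m inch '[[0,0,-0.2,0,0,-0.37],[0,0,-0.3,0,0,-0.37],[-0.5,-0.5,-0.3,0,0,0],[-0.6,-0.63,-0.1,0,0,0],[-0.6,-0.63,-0.1,0,0,0]]' 1 20
python3 -m inch '[[-0.6,-0.63,0,0,0,0],[-0.6,-0.63,0,0,0,0],[-0.6,-0.63,0,0,0,0],[-0.6,-0.63,0,0,0,0],[-0.6,-0.63,0,0,0,0]]'
python3 -m inch '[[-0.6,-0.63,0,0,0,0],[-0.6,-0.63,0,0,0,0],[-0.6,-0.63,0,0,0,0],[-0.6,-0.63,0,0,0,0],[-0.5,-0.6,0,0,0,0]]'
python3 -c "
from h import *
to(.46,.15,.45,-12.6);to(.4545,-.2645,.36,-12.6)"
```

```text
time: 0.52
ee_pos: [0.2415, 0.5109, 0.4447]
eef_rot: [0.11, 0.994, -0.0, -0.0]
ft_force: [0.4, -0.2, -0.5]
width: 0.0868
grip_force: 0.0
time: 0.93
ee_pos: [0.3315, 0.3607, 0.4445]
eef_rot: [0.11, 0.994, -0.0, -0.0]
ft_force: [1.0, 0.4, -0.1]
width: 0.0874
grip_force: 0.0
time: 1.35
ee_pos: [0.4175, 0.2131, 0.4446]
eef_rot: [0.111, 0.994, -0.0, -0.0]
ft_force: [0.6, 0.4, -0.5]
width: 0.0874
grip_force: 0.0
t 1.35 pos [0.4175 0.2131 0.4446] F [ 0.6  0.4 -0.5] w 0.0874 g 0.0 shift [-1.382 -1.305 -0.135] turn [-0.    -0.    -0.016]
t 1.35 pos [0.4175 0.2131 0.4446] F [ 0.6  0.4 -0.5] w 0.0874 g 0.0 shift [ -3.529 -11.444   2.115] turn [-0.    -0.    -0.016]
```

```bash

python3 -m inch '[[-0.7,-0.65,0,0,0,0],[-0.7,-0.65,0,0,0,0],[-0.2,-0.84,0,0,0,0],[-0.2,-0.84,0,0,0,0],[-0.2,-0.84,0,0,0,0]]' >/dev/null
python3 -m inch '[[-0.2,-0.84,0,0,0,0],[-0.2,-0.84,0,0,0,0],[-0.2,-0.84,0,0,0,0],[-0.2,-0.84,0,0,0,0],[-0.2,-0.84,0,0,0,0]]' >/dev/null
python3 -m inch '[[-0.2,-0.84,0,0,0,0],[-0.2,-0.84,0,0,0,0],[-0.2,-0.84,0,0,0,0],[-0.1,-0.84,0,0,0,0],[0,0,0,0,0,0]]' >/dev/null
python3 - <<'E'
from h import *
to(.4545,-.2645,.36,-12.6)
c=shot("scene","s1.png",(270,80,380,200),5)
print(proj(c,[r.read_state()["ee_pos"]+np.array([0,0,-.182])]))
E
```

```text
t 2.6 pos [ 0.4591 -0.2675  0.4448] F [-1.1 -0.1  0.3] w 0.0868 g 0.0 shift [0.128 0.052 2.119] turn [-0.024 -0.    -0.074]
[[306.78436546  76.96912136]]
```

View pics/s1.png

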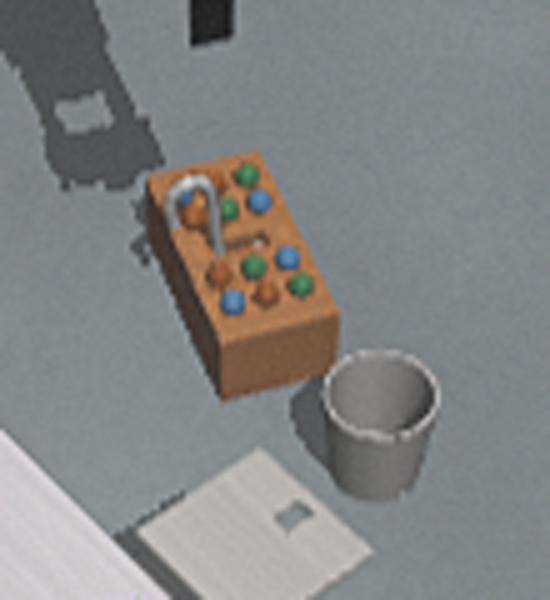

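The hook is unchanged: arch top at (192,177) and leg tip at about (173,228). The open gripper is above it, so I'll descend and pinch.

```bash

python3 -m inch '[[0.09,0.04,0.6,0,0,-0.07],[0,0,0.7,0,0,0],[0,0,0.7,0,0,0],[0,0,0.6,0,0,0],[0,0,0.5,0,0,0]]' >/dev/null
python3 -m inch '[[0,0,0.4,0,0,0],[0,0,0.3,0,0,0],[0,0,0,0,0,0],[0,0,0,0,0,0],[0,0,0,0,0,0]]' -0.5 12 >/dev/null
python3 -c "
from h import *
to(.4555,-.2648,.293,-12.6)"
python3 -m inch '[[0,0,0,0,0,0],[0,0,0,0,0,0],[0,0,0,0,0,0],[0,0,0,0,0,0],[0,0,0,0,0,0]]' -1 12
python3 -m inch '[[0,0,0,0,0,0],[0,0,0,0,0,0],[0,0,0,0,0,0],[0,0,0,0,0,0],[0,0,0,0,0,0]]' -1 12
python3 - <<'E'
from h import *
c=shot("scene","s2.png",(280,90,360,170),7)
E
```

```text
t 3.48 pos [ 0.4586 -0.2589  0.2936] F [ 0.5 -0.7  0.5] w 0.0613 g 0.0 shift [ 0.045 -0.16   0.016] turn [0.001 0.009 0.064]
time: 3.9
ee_pos: [0.4582, -0.259, 0.2929]
eef_rot: [0.106, 0.994, 0.0, 0.0]
ft_force: [0.1, -0.6, -0.1]
width: 0.0285
grip_force: 0.0
time: 4.32
ee_pos: [0.4582, -0.259, 0.2927]
eef_rot: [0.106, 0.994, -0.0, -0.0]
ft_force: [1.1, -0.5, -0.7]
width: 0.0077
grip_force: 12.0
```

View pics/s2.png

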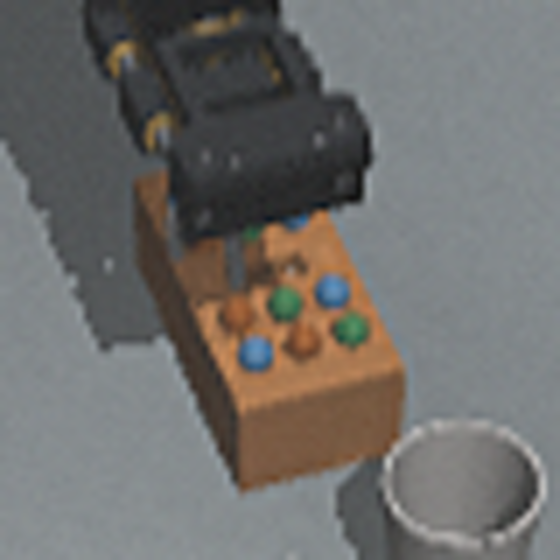

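The fingers hold the arch (width 7.7 mm, 12 N). Leg and shank are visible below the fingers at (175,245) and (235,262). Lifting.

```bash

python3 -m inch '[[0,0,-0.05,0,0,0],[0,0,-0.2,0,0,0],[0,0,-0.3,0,0,0],[0,0,-0.4,0,0,0],[0,0,-0.5,0,0,0]]' -1 25
python3 -m inch '[[0,0,-0.6,0,0,0],[0,0,-0.6,0,0,0],[0,0,-0.5,0,0,0],[0,0,-0.3,0,0,0],[0,0,0,0,0,0]]'
python3 - <<'E'
from h import *
hole=np.array([.5675,.0122]); a=np.radians(8.1); w=hole-.013*np.array([np.cos(a),np.sin(a)]);print(w)
to(w[0]-.09,w[1],.43,8.1)
E
```

```text
time: 4.78
ee_pos: [0.4579, -0.259, 0.3518]
eef_rot: [0.106, 0.994, 0.0, -0.0]
ft_force: [0.1, -0.3, -1.0]
width: 0.0074
grip_force: 25.0
time: 5.2
ee_pos: [0.4584, -0.2595, 0.4337]
eef_rot: [0.106, 0.994, -0.0, 0.002]
ft_force: [-0.6, -0.8, -0.3]
width: 0.0074
grip_force: 25.0
[0.55462969 0.01036828]
t 5.2 pos [ 0.4584 -0.2595  0.4337] F [-0.6 -0.8 -0.3] w 0.0074 g 25.0 shift [1.273 6.629 0.09 ] turn [-0.004  0.037 -2.951]
```

```bash

python3 -m inch '[[0.1,0.4,0,0,0,0],[0.15,0.7,0,0,0,0],[0.15,0.8,0,0,0,0],[0.15,0.8,0,0,0,0],[0.15,0.8,0,0,0,0]]' >/dev/null
python3 -m inch '[[0.15,0.8,0,0,0,0],[0.15,0.8,0,0,0,0],[0.15,0.7,0,0,0,0],[0.1,0.5,0,0,0,0],[0,0.33,0,0,0,0]]' >/dev/null
python3 -m inch '[[0,0,0,0,0,-0.6],[0,0,0,0,0,-0.7],[0,0,0,0,0,-0.7],[0,0,0,0,0,-0.6],[0,0,0,0,0,-0.35]]' >/dev/null
python3 -m inch '[[0,0,0,0,0,0],[0,0,0,0,0,0],[0,0,0,0,0,0],[0,0,0,0,0,0],[0,0,0,0,0,0]]'
python3 - <<'E'
from h import *
import pickle
to(.5546-.09,.0104,.43,8.1)
c=shot("scene","s3.png",(290,100,390,200),6); pickle.dump(c,open("s3.pkl","wb"))
E
```

```text
time: 6.87
ee_pos: [0.4653, 0.0107, 0.4306]
eef_rot: [-0.07, 0.998, 0.0, -0.0]
ft_force: [0.3, -0.8, -1.5]
width: 0.0071
grip_force: 25.0
t 6.87 pos [0.4653 0.0107 0.4306] F [ 0.3 -0.8 -1.5] w 0.0071 g 25.0 shift [ 0.018 -0.005  0.016] turn [ 0.    -0.001 -0.007]
```

View pics/s3.png

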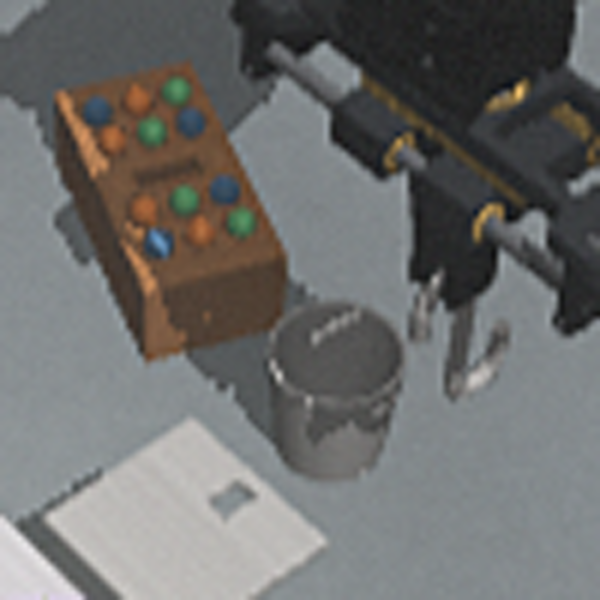

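The picture shows the leg tip at about (420,335), the shank passing (459,335), and the lower hook's end at about (502,328). I'll fit the hook's pose in the grip to these points.

```bash
cat > fit.py <<'E'
from h import *
import pickle
from scipy.optimize import least_squares
c=pickle.load(open("s3.pkl","rb")); p=r.read_state()["ee_pos"]
Y=R.from_euler("z",8.1,degrees=True)
def pts(q,L):
    dx,dz,th,ro=q; return p+[0,0,-.171]+Y.apply([dx,0,dz]+ (Y.inv()*Y*R.from_euler("yx",[th,ro])).apply(L))
L=np.array([[.013,0,-.034],[-.039,0,-.076]])
bar=np.c_[[-.013]*30,[0]*30,-np.linspace(.03,.09,30)]
obs=np.array([[420,335],[502,328.]])/6+[290,100]-.4
sh=np.array([459,335])/6+[290,100]-.4
bt=np.array([455,393])/6+[290,100]-.4
ang=np.linspace(np.pi,2*np.pi,40); low=np.c_[-.026+.017*np.cos(ang),0*ang,-.093+.017*np.sin(ang)]
def f(q):
    e=(proj(c,pts(q,L))-obs).ravel()
    b=proj(c,pts(q,bar)); i=np.argmin(abs(b[:,1]-sh[1])); b2=proj(c,pts(q,low))[:,1].max()-bt[1]
    return np.r_[e,b[i,0]-sh[0],b2,q[0]*100,q[1]*200,q[2]*3,q[3]*10]
s=least_squares(f,[0,0,0,0],diff_step=1e-3,x_scale=[.005,.005,.1,.1]); print(s.x.round(4),f(s.x).round(2))
print("tip rel tcp, hook axes",Y.inv().apply(pts(s.x,L[:1])-p).round(4)); print("nominal proj",((proj(c,pts([0,0,0,0],L))-[290,100]+.4)*6).round(0))
E
python3 fit.py; python3 - <<'E'
from h import *
c=shot("top","t3.png",(240,170,400,290),5)
p=r.read_state()["ee_pos"];print(((proj(c,[p+[0,0,-.171]])-[240,170]+.4)*5).round(0))
E
```

```text
[ 0.0029 -0.0004  0.0737 -0.0646] [-0.11 -0.15 -0.07 -0.36  0.27  0.49  0.29 -0.09  0.22 -0.65]
tip rel tcp, hook axes [[ 0.0133 -0.0023 -0.2062]]
nominal proj [[424. 335.]
 [504. 340.]]
[[377. 487.]]
```

View pics/t3.png

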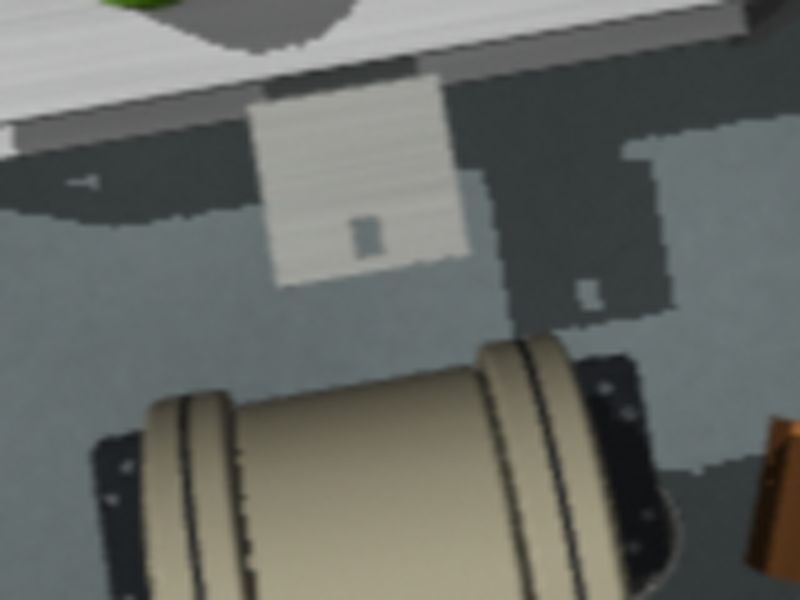

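The top view confirms the hole at (366,237), with the gripper covering the hook. I'll move the tip above the hole and look from near.

```bash

python3 -m inch '[[-0.3,0,0,0,0,0],[-0.5,0,0,0,0,0],[-0.5,0,0,0,0,0],[-0.5,0,0,0,0,0],[-0.3,0,0,0,0,0]]' >/dev/null
python3 -c "
from h import *
to(.5541,.0115,.392,8.1)"
```

```text
t 7.38 pos [0.5499 0.0233 0.4305] F [-0.1  0.5 -0.5] w 0.0072 g 25.0 shift [-0.062 -0.306  0.961] turn [-0.003  0.002  0.005]
```

```bash

python3 -m inch '[[-0.03,-0.15,0.2,0,0,0],[-0.03,-0.15,0.3,0,0,0],[0,0,0.3,0,0,0],[0,0,0.15,0,0,0],[0,0,0,0,0,0]]' >/dev/null
python3 -m inch '[[0,0,0,0,0,0],[0,0,0,0,0,0],[0,0,0,0,0,0],[0,0,0,0,0,0],[0,0,0,0,0,0]]'
python3 - <<'E'
from h import *
to(.5541,.0115,.392,8.1)
c=shot("scene","s4.png",(295,145,355,205),10)
p=r.read_state()["ee_pos"];print(((proj(c,[[.5675,.0122,.18],[.5675,.0122,.185]])-[295,145]+.4)*10).round(0))
E
```

```text
time: 8.22
ee_pos: [0.5525, 0.0112, 0.3931]
eef_rot: [-0.071, 0.997, 0.0, 0.0]
ft_force: [0.2, -0.9, -0.5]
width: 0.0073
grip_force: 25.0
t 8.22 pos [0.5525 0.0112 0.3931] F [ 0.2 -0.9 -0.5] w 0.0073 g 25.0 shift [-0.04   0.002  0.028] turn [0.002 0.006 0.002]
[[339. 378.]
 [340. 366.]]
```

View pics/s4.png

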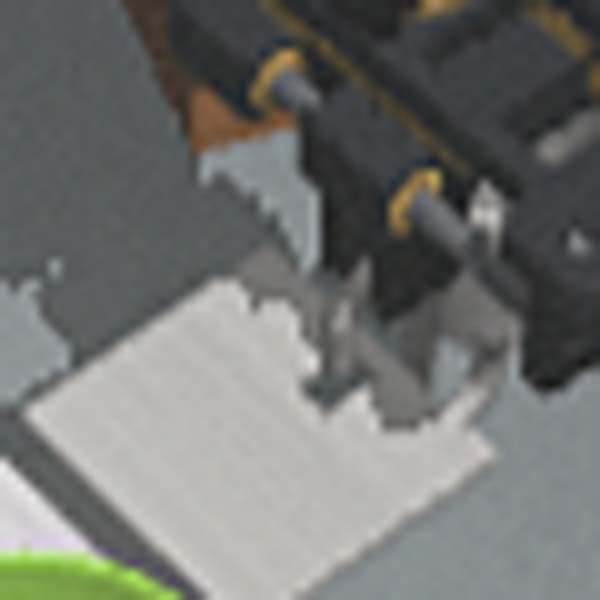

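The tip, at about (337,348), is just short of the hole, whose visible part is at (325,385). It needs about +1.5 mm in x and +2 mm in y. I'll shift by that and feel downwards.

```bash

python3 -m inch '[[-0.04,0.05,0,0,0,0],[0,0,0.1,0,0,0],[0,0,0.1,0,0,0],[0,0,0.04,0,0,0],[0,0,0,0,0,0]]' 
python3 -m inch '[[0,0,0.05,0,0,0],[0,0,0,0,0,0],[0,0,0,0,0,0],[0,0,0,0,0,0],[0,0,0,0,0,0]]'
python3 -c "
from h import *
to(.554,.0132,.38,8.1);print(r.read_state()['torque'])"
```

```text
time: 8.68
ee_pos: [0.5536, 0.0133, 0.3824]
eef_rot: [-0.071, 0.998, -0.0, -0.001]
ft_force: [0.8, -0.1, -0.1]
width: 0.0069
grip_force: 25.0
time: 9.1
ee_pos: [0.5538, 0.0133, 0.3813]
eef_rot: [-0.071, 0.998, 0.0, 0.0]
ft_force: [1.0, 0.0, -0.7]
width: 0.0073
grip_force: 25.0
t 9.1 pos [0.5538 0.0133 0.3813] F [ 1.   0.  -0.7] w 0.0073 g 25.0 shift [-0.004 -0.002  0.031] turn [ 0.001  0.002 -0.   ]
[ 0.01970609 -0.02332569  0.00299954]
```

```bash

python3 -m inch '[[0,0,0.05,0,0,0],[0,0,0.05,0,0,0],[0,0,0,0,0,0],[0,0,0,0,0,0],[0,0,0,0,0,0]]' 
python3 -m inch '[[0,0,0.05,0,0,0],[0,0,0,0,0,0],[0,0,0,0,0,0],[0,0,0,0,0,0],[0,0,0,0,0,0]]'
python3 -c "
from h import *
to(.554,.0132,.372,8.1);print(r.read_state()['torque'])"
```

```text
time: 9.52
ee_pos: [0.5538, 0.0133, 0.3771]
eef_rot: [-0.071, 0.998, 0.0, -0.0]
ft_force: [0.1, -0.2, 0.2]
width: 0.0072
grip_force: 25.0
time: 9.93
ee_pos: [0.5538, 0.0132, 0.3751]
eef_rot: [-0.071, 0.998, 0.0, -0.0]
ft_force: [-0.2, -0.5, -1.3]
width: 0.007
grip_force: 25.0
t 9.93 pos [0.5538 0.0132 0.3751] F [-0.2 -0.5 -1.3] w 0.007 g 25.0 shift [-0.005 -0.002  0.078] turn [ 0. -0. -0.]
[-0.06174944 -0.03190374  0.01419009]
```

No force with the tip about 11 mm below the tab's top, so the leg seems to be in the hole. I'll lower a bit more and check with a small sideways nudge.

```bash

python3 -m inch '[[0,0,0.08,0,0,0],[0,0,0.08,0,0,0],[0,0,0.04,0,0,0],[0,0,0,0,0,0],[0,0,0,0,0,0]]' 
python3 -m inch '[[0,0.04,0,0,0,0],[0,0.03,0,0,0,0],[0,0,0,0,0,0],[0,0,0,0,0,0],[0,0,0,0,0,0]]'
python3 -m inch '[[0,-0.07,0,0,0,0],[0,0,0,0,0,0],[0,-0.04,0,0,0,0],[0,-0.03,0,0,0,0],[0,0,0,0,0,0]]'
```

```text
time: 10.35
ee_pos: [0.5538, 0.013, 0.367]
eef_rot: [-0.07, 0.998, -0.0, -0.0]
ft_force: [0.2, -2.9, 0.1]
width: 0.0073
grip_force: 25.0
time: 10.77
ee_pos: [0.5535, 0.0145, 0.3672]
eef_rot: [-0.07, 0.998, -0.001, 0.0]
ft_force: [0.8, -7.5, -1.2]
width: 0.0076
grip_force: 24.9
time: 11.18
ee_pos: [0.5542, 0.0108, 0.3671]
eef_rot: [-0.071, 0.997, 0.0, -0.0]
ft_force: [0.4, 0.5, -1.0]
width: 0.0071
grip_force: 25.0
```

Confirmed: the nudge meets a side wall at 7.5 N, so the leg is in the hole, and it is now centred with about no force. I'll lower slightly, release and back off upwards.

```bash

python3 -m inch '[[0,0,0.05,0,0,0],[0,0,0,0,0,0],[0,0,0,0,0,0],[0,0,0,0,0,0],[0,0,0,0,0,0]]' -1 4
python3 -m inch '[[0,0,0,0,0,0],[0,0,0,0,0,0],[0,0,0,0,0,0],[0,0,0,0,0,0],[0,0,0,0,0,0]]' -0.4
python3 -m inch '[[0,0,0,0,0,0],[0,0,0,0,0,0],[0,0,0,0,0,0],[0,0,0,0,0,0],[0,0,0,0,0,0]]' 0.2
python3 -m inch '[[0,0,-0.1,0,0,0],[0,0,-0.2,0,0,0],[0,0,-0.4,0,0,0],[0,0,-0.6,0,0,0],[0,0,-0.6,0,0,0]]'
python3 -m inch '[[0.4,0,-0.6,0,0,0],[0.6,0,-0.3,0,0,0],[0.8,0,0,0,0,0],[0.8,0,0,0,0,0],[0.5,0,0,0,0,0]]'
python3 - <<'E'
from h import *
a=shot("scene","z.png")["pixels"];t=shot("top","z.png")["pixels"]
z=lambda im,x,y:cv2.resize(im[y:y+70,x:x+70,::-1],(395,395),interpolation=cv2.INTER_CUBIC)
cv2.imwrite("pics/end.png",np.hstack([z(a,290,140),z(t,275,185)]))
E
```

```text
time: 11.6
ee_pos: [0.5542, 0.0106, 0.3651]
eef_rot: [-0.071, 0.997, 0.0, -0.0]
ft_force: [-0.1, -0.1, 0.1]
width: 0.0077
grip_force: 4.0
time: 12.02
ee_pos: [0.5542, 0.0105, 0.3652]
eef_rot: [-0.071, 0.998, 0.0, 0.0]
ft_force: [-0.9, -0.2, -0.0]
width: 0.0246
grip_force: 0.0
time: 12.43
ee_pos: [0.5542, 0.0105, 0.3651]
eef_rot: [-0.071, 0.998, 0.0, 0.0]
ft_force: [0.8, -0.3, 0.5]
width: 0.0493
grip_force: 0.0
time: 12.85
ee_pos: [0.554, 0.0104, 0.4425]
eef_rot: [-0.071, 0.998, -0.0, -0.0]
ft_force: [0.7, 0.2, -0.1]
width: 0.052
grip_force: 0.0
time: 13.27
ee_pos: [0.4293, -0.0079, 0.4781]
eef_rot: [-0.07, 0.998, 0.0, 0.001]
ft_force: [-0.2, 0.6, 0.8]
width: 0.0521
grip_force: 0.0
```

View pics/end.png

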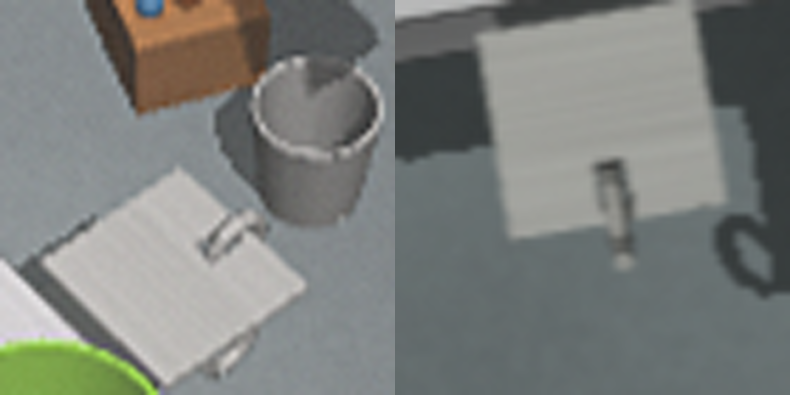

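The picture shows the hook hanging: its leg is in the hole (left panel (212,245), right panel (608,175)), its arch goes over the tab's end, and its lower end shows below the tab at (235,355). I'll let it settle and hand the job in.

```bash
for i in 1 2 3; do python3 -m inch '[[0,0,0,0,0,0],[0,0,0,0,0,0],[0,0,0,0,0,0],[0,0,0,0,0,0],[0,0,0,0,0,0]]' >/dev/null; done
python3 -c "
from h import *
print(job.close_job())"
```

```text
the job is handed in; nothing more can be done
None
```

The S-hook hangs freely in the tab's hole with the gripper clear, the largest force I read against the tab was about 7.5 N, and the job was handed in at about 15 s; the judged result was not shown.

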